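# Load the plate warmer and fit its thermometer

## Task

Get the plate warmer ready: seat the small culture dish flat in the warmer's round recess, and push the pin thermometer from the tube rack fully home into a thermometer well, collar down on the warmer's top. Only one of the four wells is still open all the way, the other three are blanked off inside, so feel for it; let go of both and leave everything else where it stands.

Things in the scene. Friction and masses are not known exactly. Their poses are not given: they have to be found in the camera images.
- warmer: Plate warmer, fixed to the table: an aluminium block 130 (x) by 200 (y) by 50 mm high, with a grey control panel 10 mm thick on its -x side. Origin: centre of the underside; z up. A round dish recess lies towards its -y end, a row of four wells along x near its +y end.
- recess (a point): Centre of the floor of the round recess: 64 mm in diameter, 5 mm deep, floor 45 mm above the table.
- well_a (a point): Centre of the mouth of a thermometer well, in the warmer's top face 50 mm above the table. The four wells look the same: upright, 8 mm in diameter, sharp-edged, 30 mm apart. One of them, any of the four, is open to 48 mm depth; the three others are blocked by a steel plug 20 mm below the mouth.
- well_b (a point): Mouth of the second well, as well_a; blocked or open.
- well_c (a point): Mouth of the third well, as well_a; blocked or open.
- well_d (a point): Mouth of the fourth well, as well_a; blocked or open.
- rack: Orange test-tube rack, fixed to the table: 220 (x) by 70 (y) by 52 mm high, two decks, five 17 mm holes 40 mm apart in a row along its x. Origin: centre of the underside.
- probe: Pin thermometer, 45 g, upright in one of the rack's holes, its collar on the rack's top. From the tip up: steel stem 6 mm thick, 44 mm long, tip tapered over 3 mm; black collar 26 mm wide, 4 mm thick; black round handle 18 mm thick, 46 mm long. Origin: the stem's tip (8 mm above the table in the rack); z up the stem. The rack's other things stand 75 mm or more away.
- collar (a point): Centre of the collar's underside on the thermometer, 44 mm from the tip.
- dish: Small closed culture dish, a round disc 60 mm in diameter and 18 mm high, 50 g, pale green-grey, lying flat on the table to the right of the warmer (-y). Origin: centre of the underside.
- tube1: Stoppered test tube, 15 mm in diameter with a 17 mm rubber stopper, 75 mm tall, standing in the rack, its top 29 mm above the rack's top. Origin: centre of the foot. To be left alone.
- tube2: A second test tube like tube1. To be left alone.
- big_dish: Large culture dish 90 mm in diameter, 18 mm high. Origin: centre of the underside. To be left alone.
- stack: Three large culture dishes in a pile 90 mm in diameter, 54 mm high. Origin: centre of the underside. To be left alone.
- jar: Glass jar with a steel cap, 64 mm in diameter, 80 mm high. Origin: centre of the underside. To be left alone.
- marker: Marker pen 130 mm long, 15 mm thick, lying along its x. Origin: middle of its underside. To be left alone.
There are look-alikes about, which are no part of the job. Leave any purple or red look-alike of the dish alone.

How it is judged:
By the outcome, as a careful person would: the job done as asked, in the order asked, and still so for the second after the job is handed in, with the robot touching nothing.
It also fails if it takes over 64 s, if anything falls off the work surface, if the arm or the gripper's body presses on something with over 40 N, if the wrist force passes 120 N, or if a joint passes its speed limit or range.

## Robot

A 6-joint arm with a two-finger parallel gripper is mounted at the origin on the work surface. World frame = base frame: x ahead of the robot, y to its left, z up, the work surface at z = 0. Lengths are in m, angles in rad, forces in N, time in s.
With the tool pointing down it reaches from about 0.35 to 0.875 m from the base axis. Payload 4.2 kg.
Tool frame: the origin (TCP) lies midway between the tips of the shut fingers; the grasp point (between the pads) lies 19 mm behind it; z points along the fingers, y is the line along which they close (so a half turn about z gives the same grasp; the last joint's range is limited). The gripper opens to 87 mm and grips with 3 to 60 N. Pads are 19 mm wide; open, the fingers measure 117 mm over their backs; the gripper's body (75 mm by 190 mm) begins 51 mm behind the grasp point.
Start: joints at [-0.926, 0.385, 0.008, 0, -1.194, -0.259], TCP at [0.235, -0.579, 0.223] pointing down, gripper open.
Joint ranges: [-3.14, 3.14], [-1.21, 2.06], [-1.07, 1.41], [-3.16, 2.05], [-2.99, -0.16], [-3.1, 3.1]. Speed limits (rad/s): [2.79, 2.79, 3.14, 3.14, 3.14, 3.14].

## Interface

Orientations are given as [roll, pitch, yaw] about the fixed x, y, z axes, in that order (R = Rz(yaw) Ry(pitch) Rx(roll)).
In Python, from rig import get_state, grab_frame, r gives the robot as it stands. The module is installed in compiled form; this text tells all that it offers.
- The arm moves only by the tool carry_out, never from a script. Its argument "commands" is a list of rows, each an object of numbers: "rx", "ry", "rz": the turn, a rotation vector about the tool's x, y, z in degrees; "x", "y", "z": the shift along the tool's x, y, z in mm; "gripper": the finger opening in mm, from 0 to 87. A call has 1 to 10 rows; each row shifts and turns the commanded pose from where the row before left it, along the tool's axes as they then stand; what a row does not reach is not made up. A row lasts 1/10 s, in which the tool goes at most 50 mm and 8.59 degrees, less where a joint would pass 70% of its speed; a pose out of reach is approached as far as the arm can. A call with a gripper value outside its range is refused whole. The fingers move at their own pace and stop on an object; "grip_force" is the grip in N (left out, the last holds). Time passes only in rows, so rows that do not move let the fingers close. It gives the time, the measured TCP pose, the force, the opening and the grip force at its end, in the units of the state.
- get_state(): the state, without advancing time (a new reading comes with each control period).
- grab_frame(name): name is "scene" or "side" or "wrist"; returns a dict with "frame" (480x640x3 uint8, red, green, blue), "range_z" (480x640 float32, m along the optical axis (not along the pixel's ray), 0 where there is no reading), "fov_y" (degrees; the focal length in pixels is half the picture's height over the tangent of half this angle, whatever the lens; pixels are square), "cx", "cy" (the principal point, pixels), "cam_to_world" (4x4, takes a point from camera to world coordinates); the wrist camera has in their place "mount" (4x4, takes a point from camera to tool coordinates, whose origin is the TCP and whose axes are the flange's). Camera axes: x right, y up, looking along -z (the intrinsics and any distortion apply to the point x, -y, -z); pixel columns grow to the right and rows downward; lengths in m; the calibration is good to about 2 mm. A picture is of the moment at which its call begins: read the wrist's pose just before it.
- r.sign_off(): hands the job in; it is judged then, once.
The state is a dict: "time_s": time; "joint_positions": joint angles; "qvel": joint speeds; "tau": joint torques, N m; "ee_pos": TCP position; "eef_rot": TCP orientation; "ft_force": force on the tool from outside, world axes, zero at the start; "torque": the same for the moment, N m; "grip_width": opening from 0.0 (shut) to 1.0 (fully open); "grip_force": force on a finger pad.
Only numpy, scipy, OpenCV 4.12 (cv2) and the standard library are available. Lean on these libraries where they do the work, as an engineer would, in place of code of your own. Each camera call takes 0.05 s, during which the arm holds its last target. There are 200 camera calls.

## Working session

There is one attempt and no reset: what is moved stays moved. The work goes in short steps, Python scripts to look and compute and a tool call to move; the robot and the scene stay as the last step left them, time stands still between calls to the robot, and variables do not carry over. Pictures are saved under pics/ and viewed, at most 10 in all, crops included, and the job is handed in when it is done.

Besides the shell and the picture viewer there is one more tool, called after ">>>" as name([rows], argument=value, ...), one row to a line, values as JSON. carry_out: Moves the arm, as the interface text tells. Its arguments: {"type":"object","properties":{"commands":{"type":"array"},"grip_force":{"type":"number"}},"required":["commands"]}

```bash
mkdir -p pics; cat > h.py <<'E'
import numpy as np,cv2
from rig import get_state,grab_frame,r
from scipy.spatial.transform import Rotation as R
def T():
    s=get_state();M=np.eye(4);M[:3,3]=s["ee_pos"];M[:3,:3]=R.from_euler("xyz",s["eef_rot"]).as_matrix();return M
def grab(n,png=None):
    M=T();f=grab_frame(n);f["M"]=f["cam_to_world"] if n!="wrist" else M@f["mount"]
    f["f"]=240/np.tan(np.radians(f["fov_y"])/2)
    if png: cv2.imwrite("pics/"+png,f["frame"][:,:,::-1])
    return f
def ray(f,u,v):
    d=np.array([(u-f["cx"])/f["f"],-(v-f["cy"])/f["f"],-1.]);return f["M"][:3,3],f["M"][:3,:3]@d
def onz(f,u,v,z):
    o,d=ray(f,u,v);return o+d*(z-o[2])/d[2]
def pt(f,u,v):
    o,d=ray(f,u,v);return o+d*f["range_z"][int(v),int(u)]
def cloud(f):
    v,u=np.mgrid[:480,:640];z=f["range_z"]
    d=np.stack([(u-f["cx"])/f["f"],-(v-f["cy"])/f["f"],-np.ones_like(z)],-1)*z[...,None]
    return d@f["M"][:3,:3].T+f["M"][:3,3]
E
python3 - <<'E'
from h import *
s=get_state();print(s)
for n in("scene","side","wrist"):
    f=grab(n,n+"0.png");print(n,{k:v for k,v in f.items() if k not in("frame","range_z")})
a=cv2.imread("pics/scene0.png");b=cv2.imread("pics/side0.png")
E
```

```text
{'time_s': 0.0, 'joint_positions': array([-9.26402842e-01,  3.85573064e-01,  6.67307633e-03, -5.10465238e-04,
       -1.19397288e+00, -2.58580783e-01]), 'qvel': array([ 0.0002635 ,  0.00017448, -0.00053823, -0.00090721,  0.00060609,
       -0.00105638]), 'tau': array([ 2.54865872e-04, -3.90667927e+01,  1.87408358e+01,  4.22002003e+00,
        1.09103654e-02, -1.81551327e-04]), 'ee_pos': array([ 0.23499439, -0.57851877,  0.22146641]), 'eef_rot': array([ 3.13946383e+00, -7.25089437e-05, -2.75596820e+00]), 'ft_force': array([-0.51469767,  0.38487967, -0.14592619]), 'torque': array([-0.03876933,  0.00592235,  0.02468797]), 'grip_force': 0.0, 'grip_width': 0.9971644136047514}
scene {'fov_y': 51.18106442728403, 'cx': 324.237118394812, 'cy': 243.7394591682474, 'cam_to_world': array([[ 0.85030331, -0.40216306,  0.33948367,  0.9490572 ],
       [ 0.52629141,  0.64818276, -0.55034212, -0.56716474],
       [ 0.00127981,  0.64662507,  0.76280691,  0.81665397],
       [ 0.        ,  0.        ,  0.        ,  1.        ]]), 'M': array([[ 0.85030331, -0.40216306,  0.33948367,  0.9490572 ],
       [
[... 874 characters left out ...]
63688736, 'cx': 320.64385283218184, 'cy': 234.79485633830797, 'mount': array([[ 1.74944638e-04,  9.67450166e-01,  2.53061547e-01,
         6.80798330e-02],
       [ 9.99999968e-01, -1.23015308e-04, -2.21027070e-04,
        -6.53143880e-04],
       [-1.82702231e-04,  2.53061578e-01, -9.67450156e-01,
        -1.61284560e-01],
       [ 0.00000000e+00,  0.00000000e+00,  0.00000000e+00,
         1.00000000e+00]]), 'M': array([[-0.376274  , -0.89656937, -0.23362629,  0.17229374],
       [ 0.92650606, -0.3635442 , -0.09706764, -0.60506803],
       [ 0.0020944 , -0.2529802 ,  0.96746919,  0.38287565],
       [ 0.        ,  0.        ,  0.        ,  1.        ]]), 'f': np.float64(401.49322768302216)}
```

View pics/scene0.png

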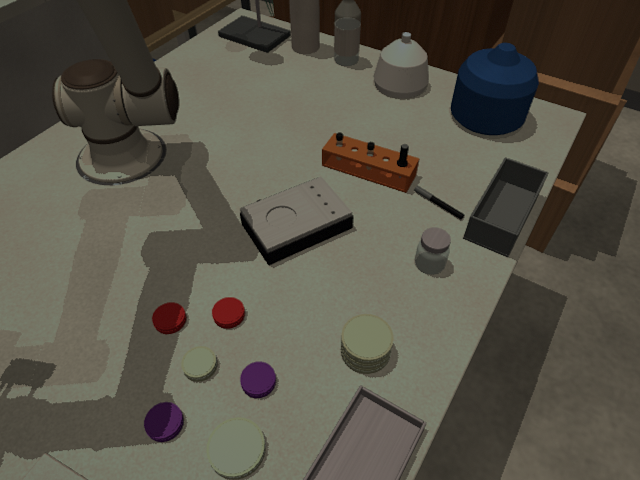

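View pics/side0.png

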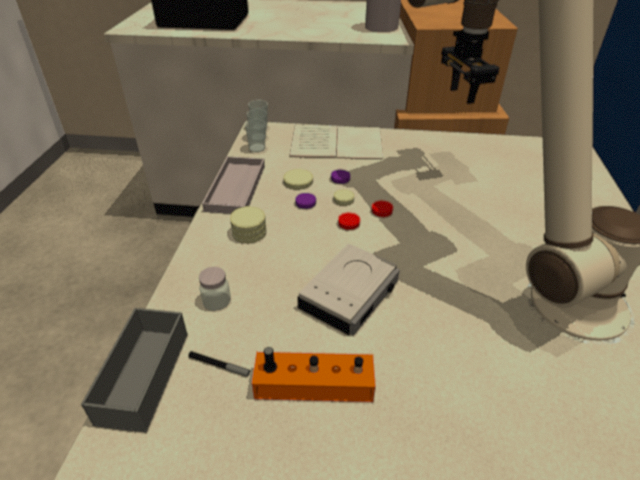

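Scene view: the small pale dish is at (200,363). Look-alikes are red at (170,317) and (229,312), purple at (258,379) and (164,422), and the large pale dish at (237,447). The thermometer is the tall black handle at (403,155); the shorter stoppers at (371,147) and (340,137) are tubes. Warmer wells run from about (312,187) to (333,212), and the recess is at (282,215).

```bash
cat > m1.py <<'E'
from h import *
S=grab("scene");D=grab("side")
C=cloud(S);CD=cloud(D)
hsv=cv2.cvtColor(S["frame"],cv2.COLOR_RGB2HSV)
print("dish px hsv",hsv[363,200],"table",hsv[340,260], hsv[363,230])
print("dish range pt",pt(S,200,363),pt(D,344,194), "plane",onz(S,200,361,.018),onz(D,344,195,.018))
# dish by height (cloud) 
for nm,c,(u,v),rad in(("S",C,(200,363),28),("D",CD,(344,197),20)):
    m=np.zeros((480,640),bool);m[v-rad:v+rad,u-rad:u+rad]=1
    p=c[m&(c[...,2]>.012)&(c[...,2]<.03)]
    (cx,cy),rr=cv2.minEnclosingCircle((p[:,:2]*1000).astype(np.float32));print(nm,"dish",cx,cy,rr,np.median(p[:,2]))
# warmer top: height 50
for nm,c,(u0,u1,v0,v1) in(("S",C,(225,365,165,265)),("D",CD,(290,410,235,340))):
    m=np.zeros((480,640),bool);m[v0:v1,u0:u1]=1
    p=c[m&(abs(c[...,2]-.05)<.006)];b=cv2.minAreaRect((p[:,:2]*1000).astype(np.float32));print(nm,"warmer",b,np.median(p[:,2]))
    m2=np.zeros((480,640),bool)
for nm,c,(u0,u1,v0,v1) in(("S",C,(315,425,125,195)),("D",CD,(245,385,340,405))):
    m=np.zeros((480,640),bool);m[v0:v1,u0:u1]=1
    p=c[m&(abs(c[...,2]-.052)<.006)];b=cv2.minAreaRect((p[:,:2]*1000).astype(np.float32));print(nm,"rack",b,np.median(p[:,2]))
    q=c[m&(c[...,2]>.088)&(c[...,2]<.12)];print("probe hi",len(q),q.mean(0),q.min(0),q.max(0))
a=np.hstack([cv2.resize(S["frame"][165:265,225:365],(560,400),interpolation=3)]);
b=cv2.resize(S["frame"][125:200,315:425],(0,0),fx=5,fy=5,interpolation=3)
b=b[:,:550];a=cv2.resize(a,(240*2,343));
d=cv2.resize(S["frame"][335:390,150:290],(0,0),fx=4,fy=4)
W=np.zeros((600,800,3),np.uint8);W[:220,:560]=d;W[220:595,:550]=b[:375]
cv2.imwrite("pics/crop1.png",W[:,:,::-1])
E
python3 m1.py
```

```text
dish px hsv [ 38  49 126] table [ 38  37 125] [ 24  41 119]
dish range pt [ 0.55530973 -0.33709672  0.02235516] [ 0.54685834 -0.34228838  0.0171148 ] plane [ 0.55063168 -0.33292305  0.018     ] [ 0.54637499 -0.33598886  0.018     ]
S dish 549.1051025390625 -334.8878479003906 31.467832565307617 0.020072176467098135
D dish 547.2291259765625 -336.9772033691406 107.32991790771484 0.01833602333351425
S warmer ((505.03814697265625, 33.53996276855469), (203.73004150390625, 141.51295471191406), 61.97959518432617) 0.05170182488159997
D warmer ((502.7758483886719, 33.94926452636719), (203.90640258789062, 141.25392150878906), 62.0728759765625) 0.04980076266111455
S rack ((562.1973876953125, 207.6461181640625), (222.9387664794922, 215.4410858154297), 6.84438943862915) 0.05373626594745118
probe hi 75 [0.63516211 0.28208928 0.09955198] [0.62511015 0.27525472 0.08803857] [0.64252882 0.29442377 0.10756151]
D rack ((552.94580078125, 276.545654296875), (220.0442657470703, 74.90748596191406), 5.521597862243652) 0.05194326842109809
probe hi 108 [0.63154439 0.2874706  0.09920864] [0.62367624 0.27730965 0.08908715] [0.64025856 0.29511311 0.10495528]
```

View pics/crop1.png

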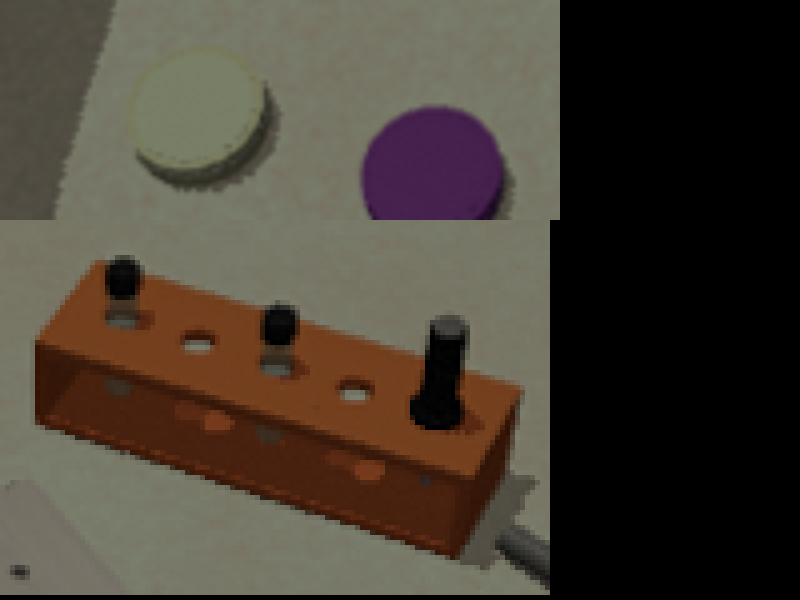

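Close crop: the pale dish is well clear of the purple one, and the thermometer (tall handle with collar) stands in the end hole. That confirms both choices. Dish at about (0.548,-0.336). Next I compute the move over it.

```bash
cat >> h.py <<'E'
def delta(p,yaw=None):
    M=T();d=M[:3,:3].T@(np.array(p)-M[:3,3])*1000
    s=get_state();out=np.round(d,1)
    if yaw is not None:
        # turn about tool z (tool down): world yaw change = -rz ; choose nearest half-turn
        dy=(np.degrees(yaw-s["eef_rot"][2])+90)%180-90
        return "shift",out,"rz",round(-dy,1),"n",round(max(np.linalg.norm(d)/50,abs(dy)/8.59),1)
    return "shift",out
E
python3 - <<'E'
from h import *
S=grab("scene")
for n,u,v in(("redL",170,315),("redR",229,310),("purR",258,377),("purL",164,419),("big",237,445)):
    p=onz(S,u,v,.018);print(n,p,np.linalg.norm(p[:2]-[.548,-.336]),np.degrees(np.arctan2(p[1]+.336,p[0]-.548)))
for y in (10,30,60,-20,-28): print(y,delta([.548,-.336,.12],np.radians(y)))
E
```

```text
redL [ 0.44099632 -0.29054285  0.018     ] 0.11625893204161428 156.98331266086643
redR [ 0.52748956 -0.22398473  0.018     ] 0.11387755913300456 100.37614468214642
purR [ 0.65440352 -0.30370347  0.018     ] 0.11119701185414545 16.884553922149983
purL [ 0.5690715  -0.44174254  0.018     ] 0.10782157646529983 -78.73019641321913
big [ 0.69448755 -0.41222694  0.018     ] 0.1651337347590195 -27.490874117577146
10 ('shift', array([-381.3,  107.2,  102.2]), 'rz', np.float64(12.1), 'n', np.float64(8.2))
30 ('shift', array([-381.3,  107.2,  102.2]), 'rz', np.float64(-7.9), 'n', np.float64(8.2))
60 ('shift', array([-381.3,  107.2,  102.2]), 'rz', np.float64(-37.9), 'n', np.float64(8.2))
-20 ('shift', array([-381.3,  107.2,  102.2]), 'rz', np.float64(42.1), 'n', np.float64(8.2))
-28 ('shift', array([-381.3,  107.2,  102.2]), 'rz', np.float64(50.1), 'n', np.float64(8.2))
```

>>> carry_out([
  {"x": -43, "y": 12, "z": 11},
  {"x": -43, "y": 12, "z": 11},
  {"x": -43, "y": 12, "z": 11},
  {"x": -43, "y": 12, "z": 11},
  {"x": -43, "y": 12, "z": 11},
  {"x": -43, "y": 12, "z": 11},
  {"x": -43, "y": 12, "z": 11},
  {"x": -43, "y": 12, "z": 11},
  {"x": -37, "y": 11, "z": 14, "rz": -8},
  {"rz": -8},
])

```text
$.commands[0]: bad value
```

```bash
cat > m2.py <<'E'
from h import *
s=get_state();print(s["time_s"],s["ee_pos"],s["eef_rot"],np.abs(s["qvel"]).max(),s["ft_force"])
f=grab("wrist","w1.png");c=cloud(f)
h=cv2.cvtColor(f["frame"],cv2.COLOR_RGB2HSV)
m=(c[...,2]>.014)&(c[...,2]<.024)&(np.hypot(c[...,0]-.548,c[...,1]+.336)<.045)
p=c[m];(x,y),rr=cv2.minEnclosingCircle((p[:,:2]*1000).astype(np.float32));print("dish",x,y,rr,np.median(p[:,2]),len(p))
cs,_=cv2.findContours(m.astype(np.uint8),0,1);k=max(cs,key=cv2.contourArea)
e=cv2.fitEllipse(k);print(e,onz(f,*e[0],.018))
print(delta([x/1000,y/1000,.008]))
E
python3 m2.py
```

```text
0.3 [ 0.23514047 -0.57885937  0.22214633] [ 3.14079697e+00 -6.59277047e-05 -2.75583406e+00] 0.002740327324261578 [-0.14375741  0.17192272  0.21257201]
dish 0.0 0.0 0.0 nan 0
  return _methods._mean(a, axis=axis, dtype=dtype,
  ret = ret.dtype.type(ret / rcount)
Traceback (most recent call last):
  File "m2.py", line 7, in <module>
    cs,_=cv2.findContours(m.astype(np.uint8),0,1);k=max(cs,key=cv2.contourArea)
                                                    ~~~^^^^^^^^^^^^^^^^^^^^^^^^
ValueError: max() iterable argument is empty
```

View pics/w1.png

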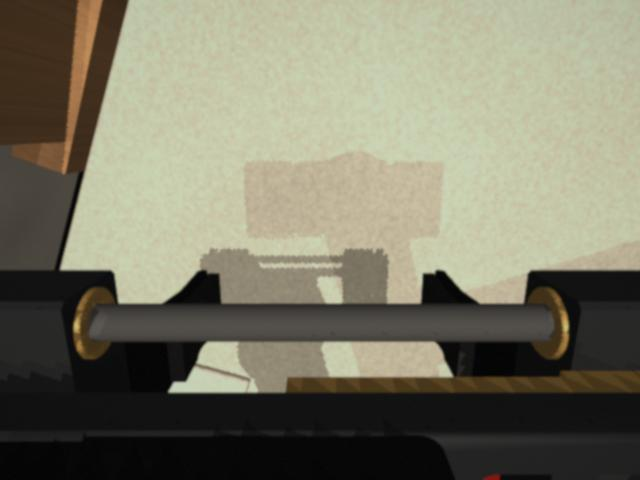

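The move was refused, so nothing has moved. The wrist picture shows only bare table, with the fingertips at rows 270–340. I'll retry with every field given.

>>> carry_out([
  {"x": -43, "y": 12, "z": 11, "rx": 0, "ry": 0, "rz": 0, "gripper": 87},
  {"x": -43, "y": 12, "z": 11, "rx": 0, "ry": 0, "rz": 0, "gripper": 87},
  {"x": -43, "y": 12, "z": 11, "rx": 0, "ry": 0, "rz": 0, "gripper": 87},
  {"x": -43, "y": 12, "z": 11, "rx": 0, "ry": 0, "rz": 0, "gripper": 87},
  {"x": -43, "y": 12, "z": 11, "rx": 0, "ry": 0, "rz": 0, "gripper": 87},
  {"x": -43, "y": 12, "z": 11, "rx": 0, "ry": 0, "rz": 0, "gripper": 87},
  {"x": -43, "y": 12, "z": 11, "rx": 0, "ry": 0, "rz": 0, "gripper": 87},
  {"x": -43, "y": 12, "z": 11, "rx": 0, "ry": 0, "rz": 0, "gripper": 87},
  {"x": -37, "y": 11, "z": 14, "rx": 0, "ry": 0, "rz": -8, "gripper": 87},
  {"x": 0, "y": 0, "z": 0, "rx": 0, "ry": 0, "rz": -8, "gripper": 87},
], grip_force=20)

```text
time_s: 1.35
ee_pos: [0.5505, -0.333, 0.118]
eef_rot: [3.139, -0.001, -2.466]
ft_force: [-0.3, 0.2, 0.3]
grip_width: 0.998
grip_force: 0.0
```

```bash
python3 m2.py
```

```text
1.35 [ 0.5504665  -0.3329858   0.11797081] [ 3.13892483e+00 -9.06555529e-04 -2.46598343e+00] 1.4125713215070197 [-0.29048884  0.16918384  0.27507984]
dish 548.7206420898438 -336.302001953125 30.046390533447266 0.017557056605231103 5992
((319.2829895019531, 228.130615234375), (85.84368896484375, 87.5008773803711), 92.02889251708984) [ 0.54774455 -0.33702663  0.018     ]
('shift', array([  1.5,  -1.3, 110.9]))
```

>>> carry_out([
  {"x": 1, "y": -1, "z": 30, "rx": 0, "ry": 0, "rz": 0, "gripper": 87},
  {"x": 0, "y": 0, "z": 30, "rx": 0, "ry": 0, "rz": 0, "gripper": 87},
  {"x": 0, "y": 0, "z": 25, "rx": 0, "ry": 0, "rz": 0, "gripper": 87},
  {"x": 0, "y": 0, "z": 15, "rx": 0, "ry": 0, "rz": 0, "gripper": 87},
  {"x": 0, "y": 0, "z": 10, "rx": 0, "ry": 0, "rz": 0, "gripper": 87},
  {"x": 0, "y": 0, "z": 0, "rx": 0, "ry": 0, "rz": 0, "gripper": 87},
  {"x": 0, "y": 0, "z": 0, "rx": 0, "ry": 0, "rz": 0, "gripper": 87},
])

```text
time_s: 2.1
ee_pos: [0.5485, -0.3384, 0.0116]
eef_rot: [-3.14, 0.001, -2.477]
ft_force: [0.4, -1.1, -0.1]
grip_width: 1.003
grip_force: 0.0
```

```bash
python3 - <<'E'
from h import *
s=get_state();print(s["ee_pos"],s["eef_rot"],s["ft_force"])
print(delta([.5482,-.3367,.009]))
E
```

```text
[ 0.54850148 -0.3384367   0.0115731 ] [-3.13984167e+00  7.57256840e-04 -2.47682564e+00] [ 0.4280406  -1.07935262 -0.1172331 ]
('shift', array([-0.8,  1.6,  2.6]))
```

>>> carry_out([
  {"x": -1, "y": 1, "z": 3, "rx": 0, "ry": 0, "rz": 0, "gripper": 87},
  {"x": 0, "y": 0, "z": 0, "rx": 0, "ry": 0, "rz": 0, "gripper": 55},
  {"x": 0, "y": 0, "z": 0, "rx": 0, "ry": 0, "rz": 0, "gripper": 50},
  {"x": 0, "y": 0, "z": 0, "rx": 0, "ry": 0, "rz": 0, "gripper": 50},
  {"x": 0, "y": 0, "z": 0, "rx": 0, "ry": 0, "rz": 0, "gripper": 50},
  {"x": 0, "y": 0, "z": 0, "rx": 0, "ry": 0, "rz": 0, "gripper": 50},
  {"x": 0, "y": 0, "z": 0, "rx": 0, "ry": 0, "rz": 0, "gripper": 50},
], grip_force=20)

```text
time_s: 2.8
ee_pos: [0.548, -0.3365, 0.0077]
eef_rot: [-3.141, 0.0, -2.477]
ft_force: [-0.2, -0.0, 1.2]
grip_width: 0.68
grip_force: 20.0
```

```bash
python3 - <<'E'
from h import *
s=get_state();print(s["ee_pos"],s["eef_rot"],s["ft_force"],s["grip_width"]*87)
# recess & wells from scene (dark circle), warmer frame
S=grab("scene");c=cloud(S);D=grab("side")
a=np.radians(62-90);X=np.array([np.cos(a),np.sin(a)]);Y=np.array([-X[1],X[0]])
O=np.array([.5039,.0337])+.005*X;print("origin",O)
for nm,(u,v) in {"A":(312,187),"A2":(333,212)}.items():
    p=onz(S,u,v,.05)[:2]-O;print(nm,p@X,p@Y)
p=onz(S,282,215,.045)[:2]-O;print("rec",p@X,p@Y)
# recess floor by height both views
for f in(S,D):
    c=cloud(f);q=c[...,:2]-O;x=q@X;y=q@Y;m=(abs(x)<.06)&(abs(y)<.09)
    z=np.median(c[m][:,2]);mm=m&(c[...,2]<z-.003)&(c[...,2]>z-.009)&(y<0);print(z,mm.sum(),np.median(x[mm]),np.median(y[mm]),np.ptp(x[mm]),np.ptp(y[mm]))
print(delta([O[0],O[1],.12]))
E
```

```text
[ 0.54800057 -0.33653447  0.00771637] [-3.14147905e+00  4.23325298e-05 -2.47652444e+00] [-0.15960077 -0.03932673  1.22205112] 59.173414037203855
origin [0.50831474 0.03135264]
A -0.046987101564949355 0.06629620185858692
A2 0.04236372800348838 0.06712159667791523
rec -0.008547658424042854 -0.028408188430977768
0.051816324410412395 251 0.006963279570066037 -0.030875258056891015 0.07058236171590258 0.07650044804332094
0.049811360503291935 366 -0.0006097488730424591 -0.03957166776449742 0.07402823693716445 0.06750363088066136
('shift', array([-195.8,  313.9, -112.3]))
```

>>> carry_out([
  {"x": 0, "y": 0, "z": -40, "rx": 0, "ry": 0, "rz": 0, "gripper": 50},
  {"x": -30, "y": 33, "z": -15, "rx": 0, "ry": 0, "rz": 0, "gripper": 50},
  {"x": -30, "y": 33, "z": -15, "rx": 0, "ry": 0, "rz": 0, "gripper": 50},
  {"x": -30, "y": 33, "z": -15, "rx": 0, "ry": 0, "rz": 0, "gripper": 50},
  {"x": -30, "y": 33, "z": -15, "rx": 0, "ry": 0, "rz": 0, "gripper": 50},
  {"x": -30, "y": 33, "z": -15, "rx": 0, "ry": 0, "rz": 0, "gripper": 50},
  {"x": -30, "y": 33, "z": -15, "rx": 0, "ry": 0, "rz": 0, "gripper": 50},
  {"x": -30, "y": 33, "z": -15, "rx": 0, "ry": 0, "rz": 0, "gripper": 50},
  {"x": -30, "y": 33, "z": -15, "rx": 0, "ry": 0, "rz": 0, "gripper": 50},
  {"x": -30, "y": 33, "z": -15, "rx": 0, "ry": 0, "rz": 0, "gripper": 50},
])

```text
time_s: 3.9
ee_pos: [0.5768, 0.0656, 0.1832]
eef_rot: [3.142, 0.0, -2.476]
ft_force: [0.7, -0.4, 0.4]
grip_width: 0.68
grip_force: 20.0
```

>>> carry_out([
  {"x": 0, "y": 0, "z": 0, "rx": 0, "ry": 0, "rz": 0, "gripper": 50},
  {"x": 0, "y": 0, "z": 0, "rx": 0, "ry": 0, "rz": 0, "gripper": 50},
  {"x": 0, "y": 0, "z": 0, "rx": 0, "ry": 0, "rz": 0, "gripper": 50},
])

```text
time_s: 4.2
ee_pos: [0.5764, 0.063, 0.1817]
eef_rot: [3.141, -0.002, -2.477]
ft_force: [-0.5, -0.2, 0.4]
grip_width: 0.68
grip_force: 20.0
```

```bash
python3 - <<'E'
from h import *
f=grab("wrist","w2.png");np.savez("w2.npz",**f);print(get_state()["ee_pos"],get_state()["grip_width"]*87)
E
```

```text
[0.57644925 0.06262325 0.18171158] 59.35701009078219
```

View pics/w2.png

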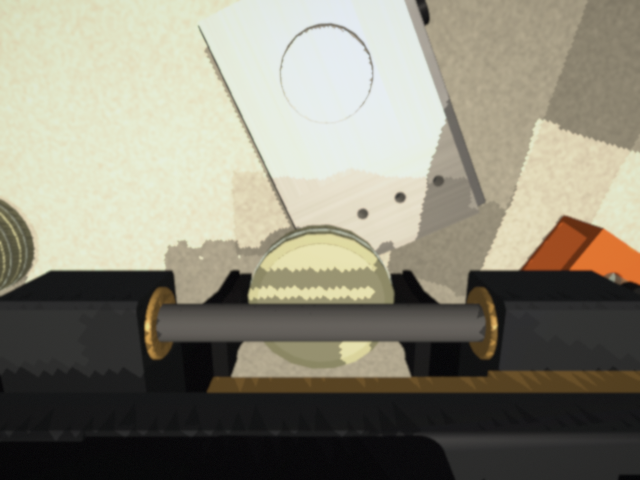

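Recess rim circle is around (326,73). Three wells show at (363,213), (400,197) and (438,181); the fourth, near (326,229), is hidden by the held dish centred at about (321,297).

```bash
cat > m3.py <<'E'
from h import *
from scipy.optimize import least_squares
f=dict(np.load("w2.npz"));g=cv2.cvtColor(f["frame"],cv2.COLOR_RGB2GRAY);c=cloud(f)
# rim: dark thin ring -> radial minima
P=[]
for t in np.radians(np.arange(0,360,4)):
    rs=np.arange(40,56,.5);u=326.5+rs*np.cos(t);v=73+rs*np.sin(t)
    val=cv2.remap(g,u.astype(np.float32)[None],v.astype(np.float32)[None],1)[0].astype(float)
    i=val.argmin()
    if np.median(val)-val[i]>25: P.append(onz(f,u[i],v[i],.05)[:2])
P=np.array(P)
s=least_squares(lambda q:np.hypot(*(P-q[:2]).T)-q[2],[*P.mean(0),.032],loss="soft_l1",f_scale=.0005);print("rim",len(P),s.x,np.std(s.fun))
# wells
W=[]
for u,v in((363,213),(400,197),(438,181)):
    w=g[v-9:v+10,u-9:u+10].astype(float);k=w<(w.min()+np.median(w))/2;yy,xx=np.nonzero(k)
    p=onz(f,u-9+xx.mean(),v-9+yy.mean(),.05);W.append(p[:2]);print("well",u-9+xx.mean(),v-9+yy.mean(),p,k.sum())
W=np.array(W);print(np.linalg.norm(np.diff(W,axis=0),axis=1))
print("4th (extrap)",2*W[0]-W[1],"dir deg",np.degrees(np.arctan2(*(W[2]-W[0])[::-1])))
top=c[40:100,230:270].reshape(-1,3);print("top z",np.median(top[:,2]),"floor z",np.median(c[60:85,310:340,2]))
# held dish
M=f["M"]@np.linalg.inv(f["mount"]);q=(c-M[:3,3])@M[:3,:3]
m=(q[...,2]<-.004)&(q[...,2]>-.016)&(np.hypot(q[...,0],q[...,1])<.04);m[:215]=0;m[300:]=0
zz=np.median(q[m][:,2]);print("dish top rel",zz,m.sum())
E_=[]
for u in range(258,384,3):
    vs=np.nonzero(m[:,u])[0]
    if len(vs):
        o,d=ray(f,u,vs[0]);o=M[:3,:3].T@(o-M[:3,3]);d=M[:3,:3].T@d;E_.append((o+d*(-.010-o[2])/d[2])[:2])
E_=np.array(E_);s=least_squares(lambda q:np.hypot(*(E_-q).T)-.030,[0,0],loss="soft_l1",f_scale=.0005);print("dish in tool",s.x,np.std(s.fun))
E
python3 m3.py
```

```text
rim 59 [0.49198771 0.00068832 0.03140507] 0.00017515213999536752
well 362.43373493975906 213.3734939759036 [0.55107166 0.08182931 0.05      ] 83
well 399.61842105263156 197.0 [0.52471155 0.09556398 0.05      ] 76
well 437.9746835443038 180.55696202531647 [0.49832276 0.10965809 0.05      ] 79
[0.02972367 0.02991676]
4th (extrap) [0.57743177 0.06809463] dir deg 152.1851739488127
top z 0.04904356443696789 floor z 0.04410493587644493
dish top rel -0.009798519391797933 8538
dish in tool [ 0.0003933  -0.00093436] 0.0003578108974416469
```

>>> carry_out([
  {"x": 35, "y": 1.4, "z": 15, "rx": 0, "ry": 0, "rz": 0, "gripper": 50},
  {"x": 35, "y": 1.4, "z": 25, "rx": 0, "ry": 0, "rz": 0, "gripper": 50},
  {"x": 34, "y": 1.5, "z": 25, "rx": 0, "ry": 0, "rz": 0, "gripper": 50},
  {"x": 0, "y": 0, "z": 30, "rx": 0, "ry": 0, "rz": 0, "gripper": 50},
  {"x": 0, "y": 0, "z": 20, "rx": 0, "ry": 0, "rz": 0, "gripper": 50},
  {"x": 0, "y": 0, "z": 0, "rx": 0, "ry": 0, "rz": 0, "gripper": 50},
  {"x": 0, "y": 0, "z": 0, "rx": 0, "ry": 0, "rz": 0, "gripper": 50},
  {"x": 0, "y": 0, "z": 0, "rx": 0, "ry": 0, "rz": 0, "gripper": 50},
])

```text
time_s: 5.05
ee_pos: [0.4936, 0.0028, 0.0686]
eef_rot: [-3.141, 0.002, -2.477]
ft_force: [-0.3, 0.9, -0.0]
grip_width: 0.679
grip_force: 20.0
```

```bash
python3 - <<'E'
from h import *
for i in range(2):
    s=get_state();print(s["ee_pos"],s["ft_force"]);f=grab("wrist")
M=T();d=M[:3,:3]@np.array([.0004,-.0009,0]);print("dish-recess err in tool mm",1000*M[:3,:3].T@(s["ee_pos"]+d-np.array([.49199,.00069,.053])))
E
```

```text
[0.49363539 0.00281431 0.06861283] [-0.27584619  0.93466635 -0.00852056]
[0.4936808  0.00300137 0.06870771] [ 0.25047528 -0.59539981 -0.715626  ]
dish-recess err in tool mm [ -2.39202445  -0.13796338 -15.70214733]
```

>>> carry_out([
  {"x": 2.4, "y": 0, "z": 0, "rx": 0, "ry": 0, "rz": 0, "gripper": 50},
  {"x": 0, "y": 0, "z": 5, "rx": 0, "ry": 0, "rz": 0, "gripper": 50},
  {"x": 0, "y": 0, "z": 4, "rx": 0, "ry": 0, "rz": 0, "gripper": 50},
  {"x": 0, "y": 0, "z": 0, "rx": 0, "ry": 0, "rz": 0, "gripper": 50},
  {"x": 0, "y": 0, "z": 0, "rx": 0, "ry": 0, "rz": 0, "gripper": 50},
])

```text
time_s: 5.65
ee_pos: [0.4906, 0.0015, 0.0583]
eef_rot: [3.141, -0.001, -2.476]
ft_force: [0.4, -0.7, -0.8]
grip_width: 0.682
grip_force: 20.0
```

```bash
python3 - <<'E'
from h import *
s=get_state();M=T();d=M[:3,:3]@np.array([.0004,-.0009,0]);print(s["ft_force"],"err in tool mm",1000*M[:3,:3].T@(s["ee_pos"]+d-np.array([.49199,.00069,.053])))
E
```

```text
[ 0.35363767 -0.66842415 -0.7905919 ] err in tool mm [ 0.98531923  0.58375475 -5.30057062]
```

>>> carry_out([
  {"x": -0.5, "y": 0, "z": 2, "rx": 0, "ry": 0, "rz": 0, "gripper": 50},
  {"x": 0, "y": 0, "z": 2, "rx": 0, "ry": 0, "rz": 0, "gripper": 50},
  {"x": 0, "y": 0, "z": 0, "rx": 0, "ry": 0, "rz": 0, "gripper": 50},
  {"x": 0, "y": 0, "z": 0, "rx": 0, "ry": 0, "rz": 0, "gripper": 50},
])

```text
time_s: 6.05
ee_pos: [0.4911, 0.0018, 0.0545]
eef_rot: [3.142, -0.0, -2.477]
ft_force: [-0.5, -0.1, -0.7]
grip_width: 0.682
grip_force: 20.0
```

>>> carry_out([
  {"x": 0, "y": 0, "z": 1, "rx": 0, "ry": 0, "rz": 0, "gripper": 50},
  {"x": 0, "y": 0, "z": 0, "rx": 0, "ry": 0, "rz": 0, "gripper": 50},
  {"x": 0, "y": 0, "z": 0, "rx": 0, "ry": 0, "rz": 0, "gripper": 50},
])

```text
time_s: 6.35
ee_pos: [0.4912, 0.0018, 0.0536]
eef_rot: [-3.142, 0.0, -2.477]
ft_force: [0.2, -0.0, 0.1]
grip_width: 0.678
grip_force: 20.0
```

>>> carry_out([
  {"x": 0, "y": 0, "z": 0.6, "rx": 0, "ry": 0, "rz": 0, "gripper": 50},
  {"x": 0, "y": 0, "z": 0, "rx": 0, "ry": 0, "rz": 0, "gripper": 50},
  {"x": 0, "y": 0, "z": 0, "rx": 0, "ry": 0, "rz": 0, "gripper": 50},
])

```text
time_s: 6.65
ee_pos: [0.4911, 0.0018, 0.053]
eef_rot: [-3.142, 0.0, -2.476]
ft_force: [-0.3, -0.4, -0.1]
grip_width: 0.677
grip_force: 20.0
```

>>> carry_out([
  {"x": 0, "y": 0, "z": 0, "rx": 0, "ry": 0, "rz": 0, "gripper": 80},
  {"x": 0, "y": 0, "z": 0, "rx": 0, "ry": 0, "rz": 0, "gripper": 80},
  {"x": 0, "y": 0, "z": 0, "rx": 0, "ry": 0, "rz": 0, "gripper": 80},
  {"x": 0, "y": 0, "z": 0, "rx": 0, "ry": 0, "rz": 0, "gripper": 80},
  {"x": 0, "y": 0, "z": -25, "rx": 0, "ry": 0, "rz": 0, "gripper": 80},
  {"x": 0, "y": 0, "z": -40, "rx": 0, "ry": 0, "rz": 0, "gripper": 80},
  {"x": 0, "y": 0, "z": -30, "rx": 0, "ry": 0, "rz": 0, "gripper": 60},
  {"x": 0, "y": 0, "z": 0, "rx": 0, "ry": 0, "rz": 0, "gripper": 60},
])

```text
time_s: 7.45
ee_pos: [0.4942, 0.0025, 0.1525]
eef_rot: [-3.137, 0.009, -2.476]
ft_force: [-0.4, 0.2, 0.2]
grip_width: 0.809
grip_force: 0.0
```

```bash
python3 - <<'E'
from h import *
s=get_state();print(s["ee_pos"])
f=grab("wrist","w3.png");c=cloud(f)
m=(c[...,2]>.055)&(c[...,2]<.072)&(np.hypot(c[...,0]-.492,c[...,1])<.045)
p=c[m];(x,y),rr=cv2.minEnclosingCircle((p[:,:2]*1000).astype(np.float32));print("dish",x,y,rr,np.median(p[:,2]),len(p))
A=np.c_[p[:,:2]-p[:,:2].mean(0),np.ones(len(p))];print("slope",np.linalg.lstsq(A,p[:,2],rcond=None)[0])
# probe: from both views mean of hi points gave ~(.633,.285). rack yaw 5.5deg
print(delta([.633,.285,.20],np.radians(5.5)),delta([.633,.285,.20],np.radians(95.5)))
E
```

```text
[0.49416601 0.0024937  0.15250322]
dish 491.9944152832031 1.510886549949646 30.247047424316406 0.06253590053168301 6598
slope [0.01367168 0.01024143 0.06239471]
('shift', array([-285.4,  135.6,  -48.7]), 'rz', np.float64(32.6), 'n', np.float64(6.4)) ('shift', array([-285.4,  135.6,  -48.7]), 'rz', np.float64(-57.4), 'n', np.float64(6.7))
```

View pics/w3.png

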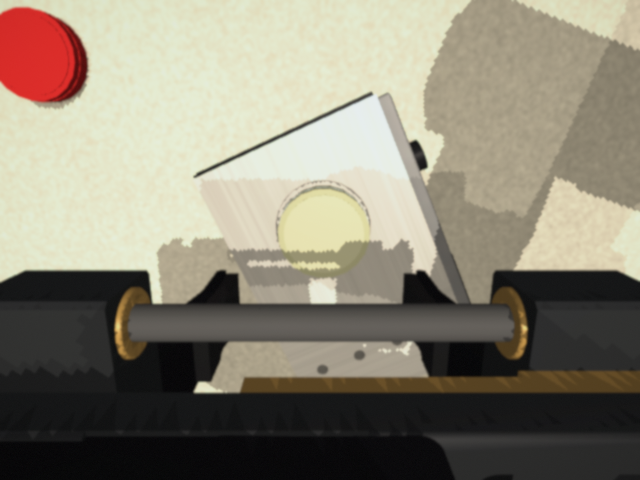

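Dish seated at (323,230): its top is level at 62.5 mm against 63 expected, centred in the recess. Now to the thermometer.

>>> carry_out([
  {"x": -41, "y": 19.4, "z": -7, "rx": 0, "ry": 0, "rz": 0, "gripper": 60},
  {"x": -41, "y": 19.4, "z": -7, "rx": 0, "ry": 0, "rz": 0, "gripper": 60},
  {"x": -41, "y": 19.4, "z": -7, "rx": 0, "ry": 0, "rz": 0, "gripper": 60},
  {"x": -41, "y": 19.4, "z": -7, "rx": 0, "ry": 0, "rz": 0, "gripper": 60},
  {"x": -41, "y": 19.4, "z": -7, "rx": 0, "ry": 0, "rz": 0, "gripper": 60},
  {"x": -41, "y": 19.4, "z": -7, "rx": 0, "ry": 0, "rz": 0, "gripper": 60},
  {"x": -39, "y": 19.4, "z": -7, "rx": 0, "ry": 0, "rz": 0, "gripper": 60},
  {"x": 0, "y": 0, "z": 0, "rx": 0, "ry": 0, "rz": 8.2, "gripper": 60},
  {"x": 0, "y": 0, "z": 0, "rx": 0, "ry": 0, "rz": 8.2, "gripper": 60},
  {"x": 0, "y": 0, "z": 0, "rx": 0, "ry": 0, "rz": 8.2, "gripper": 60},
])

```text
time_s: 8.5
ee_pos: [0.6309, 0.2848, 0.1943]
eef_rot: [-3.14, -0.004, -2.911]
ft_force: [1.1, 0.0, 0.3]
grip_width: 0.688
grip_force: 0.0
```

>>> carry_out([
  {"x": 0, "y": 0, "z": 0, "rx": 0, "ry": 0, "rz": 8, "gripper": 60},
  {"x": 0, "y": 0, "z": 0, "rx": 0, "ry": 0, "rz": 0, "gripper": 60},
  {"x": 0, "y": 0, "z": 0, "rx": 0, "ry": 0, "rz": 0, "gripper": 60},
  {"x": 0, "y": 0, "z": 0, "rx": 0, "ry": 0, "rz": 0, "gripper": 60},
])

```text
time_s: 8.9
ee_pos: [0.6314, 0.2844, 0.1962]
eef_rot: [-3.141, -0.001, -3.044]
ft_force: [-0.7, 0.5, -0.5]
grip_width: 0.688
grip_force: 0.0
```

```bash
cat > m4.py <<'E'
from h import *
s=get_state();print(s["ee_pos"],s["eef_rot"])
f=grab("wrist","w4.png");c=cloud(f)
m=(c[...,2]>.094)&(c[...,2]<.112)&(np.hypot(c[...,0]-.633,c[...,1]-.285)<.03)
p=c[m];print(len(p))
if len(p):
    (x,y),rr=cv2.minEnclosingCircle((p[:,:2]*1000).astype(np.float32));print("handle",x,y,rr,np.median(p[:,2]),p.mean(0))
    v,u=np.nonzero(m);print(u.mean(),v.mean(),u.min(),u.max(),v.min(),v.max(),onz(f,u.mean(),v.mean(),.102))
    print(delta([p[:,0].mean(),p[:,1].mean(),.064]))
E
python3 m4.py
```

```text
[0.6313997  0.28440642 0.19622225] [-3.14110483e+00 -1.04134732e-03 -3.04368788e+00]
582
handle 633.2317504882812 284.390869140625 8.871535301208496 0.10144229895203463 [0.63253013 0.28426951 0.10107204]
320.8453608247423 237.81958762886597 308 334 224 251 [0.6322738  0.28424457 0.102     ]
('shift', array([ -1.1,  -0.2, 132.5]))
```

View pics/w4.png

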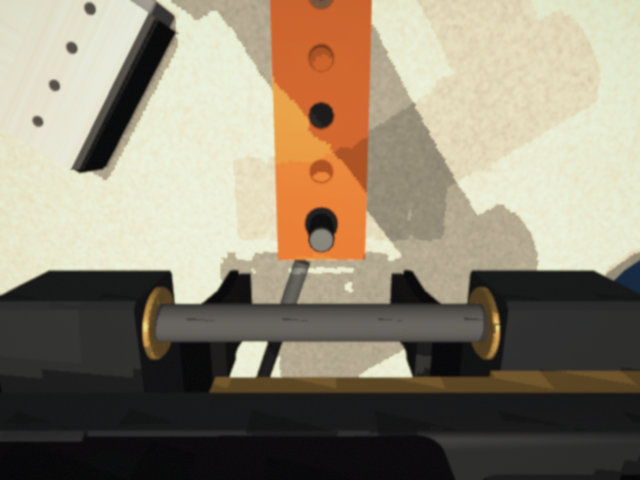

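Handle top is at (321,239), directly below the TCP line. All four wells are visible at (89,9), (71,47), (54,85) and (37,121). I'll descend and grip.

>>> carry_out([
  {"x": -1.1, "y": -0.2, "z": 35, "rx": 0, "ry": 0, "rz": 0, "gripper": 60},
  {"x": 0, "y": 0, "z": 35, "rx": 0, "ry": 0, "rz": 0, "gripper": 60},
  {"x": 0, "y": 0, "z": 30, "rx": 0, "ry": 0, "rz": 0, "gripper": 60},
  {"x": 0, "y": 0, "z": 20, "rx": 0, "ry": 0, "rz": 0, "gripper": 60},
  {"x": 0, "y": 0, "z": 12, "rx": 0, "ry": 0, "rz": 0, "gripper": 60},
  {"x": 0, "y": 0, "z": 0, "rx": 0, "ry": 0, "rz": 0, "gripper": 60},
  {"x": 0, "y": 0, "z": 0, "rx": 0, "ry": 0, "rz": 0, "gripper": 60},
])

```text
time_s: 9.65
ee_pos: [0.6334, 0.2848, 0.0659]
eef_rot: [3.141, 0.002, -3.045]
ft_force: [-0.0, -0.5, 0.6]
grip_width: 0.691
grip_force: 0.0
```

```bash
python3 - <<'E'
from h import *
s=get_state();print(s["ee_pos"],s["ft_force"],delta([.6325,.2843,.064]))
f=dict(np.load("w2.npz"));g=cv2.imread("pics/w4.png",0)
M=np.eye(4);M[:3,3]=[0.6313997,0.28440642,0.19622225];M[:3,:3]=R.from_euler("xyz",[-3.14110483,-1.04134732e-03,-3.04368788]).as_matrix()
f["M"]=M@f["mount"];W=[]
for u,v in((89,9),(71,47),(54,85),(37,121)):
    w=g[v-8:v+9,u-8:u+9].astype(float);k=w<(w.min()+np.median(w))/2;yy,xx=np.nonzero(k)
    p=onz(f,u-8+xx.mean(),v-8+yy.mean(),.05);W.append(p[:2]);print(p,k.sum())
W=np.array(W);print(np.linalg.norm(np.diff(W,axis=0),axis=1))
E
```

```text
[0.63339366 0.28482936 0.06593103] [-0.01827527 -0.49143376  0.59118233] ('shift', array([ 0.9, -0.4,  1.9]))
[0.49817353 0.11016476 0.05      ] 95
[0.52444307 0.09627524 0.05      ] 91
[0.55104565 0.08230396 0.05      ] 89
[0.5774036  0.06849189 0.05      ] 81
[0.02971544 0.0300482  0.0297576 ]
```

>>> carry_out([
  {"x": 0.5, "y": 0, "z": 1.5, "rx": 0, "ry": 0, "rz": 0, "gripper": 60},
  {"x": 0, "y": 0, "z": 0, "rx": 0, "ry": 0, "rz": 0, "gripper": 10},
  {"x": 0, "y": 0, "z": 0, "rx": 0, "ry": 0, "rz": 0, "gripper": 10},
  {"x": 0, "y": 0, "z": 0, "rx": 0, "ry": 0, "rz": 0, "gripper": 10},
  {"x": 0, "y": 0, "z": 0, "rx": 0, "ry": 0, "rz": 0, "gripper": 10},
  {"x": 0, "y": 0, "z": 0, "rx": 0, "ry": 0, "rz": 0, "gripper": 10},
  {"x": 0, "y": 0, "z": 0, "rx": 0, "ry": 0, "rz": 0, "gripper": 10},
  {"x": 0, "y": 0, "z": 0, "rx": 0, "ry": 0, "rz": 0, "gripper": 10},
], grip_force=35)

```text
time_s: 10.45
ee_pos: [0.6322, 0.2844, 0.0634]
eef_rot: [-3.142, -0.0, -3.045]
ft_force: [-0.1, -0.5, -0.3]
grip_width: 0.198
grip_force: 35.0
```

```bash
python3 - <<'E'
from h import *
s=get_state();print(s["ee_pos"],s["ft_force"],s["grip_width"]*87,s["grip_force"])
E
```

```text
[0.63220393 0.28440327 0.0634146 ] [-0.10156046 -0.48503859 -0.33203696] 17.222734396065224 34.99978847801685
```

>>> carry_out([
  {"x": 0, "y": 0, "z": -30, "rx": 0, "ry": 0, "rz": 0, "gripper": 10},
  {"x": 0, "y": 0, "z": -35, "rx": 0, "ry": 0, "rz": 0, "gripper": 10},
  {"x": 0, "y": 0, "z": -30, "rx": 0, "ry": 0, "rz": 0, "gripper": 10},
  {"x": 15, "y": -42, "z": 0, "rx": 0, "ry": 0, "rz": 0, "gripper": 10},
  {"x": 15, "y": -42, "z": 0, "rx": 0, "ry": 0, "rz": 0, "gripper": 10},
  {"x": 15, "y": -42, "z": 0, "rx": 0, "ry": 0, "rz": 0, "gripper": 10},
  {"x": 15, "y": -42, "z": 0, "rx": 0, "ry": 0, "rz": 0, "gripper": 10},
  {"x": 15.4, "y": -41.8, "z": 0, "rx": 0, "ry": 0, "rz": 0, "gripper": 10},
  {"x": 0, "y": 0, "z": 20, "rx": 0, "ry": 0, "rz": 0, "gripper": 10},
  {"x": 0, "y": 0, "z": 13, "rx": 0, "ry": 0, "rz": 0, "gripper": 10},
])

```text
time_s: 11.45
ee_pos: [0.5766, 0.067, 0.125]
eef_rot: [3.141, -0.0, -3.048]
ft_force: [-0.0, 1.4, 0.2]
grip_width: 0.198
grip_force: 35.0
```

>>> carry_out([
  {"x": 0, "y": 0, "z": 0, "rx": 0, "ry": 0, "rz": 0, "gripper": 10},
  {"x": 0, "y": 0, "z": 0, "rx": 0, "ry": 0, "rz": 0, "gripper": 10},
  {"x": 0, "y": 0, "z": 0, "rx": 0, "ry": 0, "rz": 0, "gripper": 10},
])

```text
time_s: 11.75
ee_pos: [0.578, 0.0693, 0.1259]
eef_rot: [3.142, 0.001, -3.044]
ft_force: [-0.2, 0.7, -0.5]
grip_width: 0.198
grip_force: 35.0
```

```bash
python3 - <<'E'
from h import *
P=[]
S=grab("scene");P.append(get_state()["ee_pos"]);D=grab("side");P.append(get_state()["ee_pos"])
f=grab("wrist");P.append(get_state()["ee_pos"])
P=np.array(P);print(P,get_state()["ft_force"],get_state()["grip_width"]*87)
def px(F,p):
    q=np.linalg.inv(F["M"])@np.r_[p,1];return F["cx"]+F["f"]*q[0]/-q[2],F["cy"]+F["f"]*q[1]/q[2]
p=P.mean(0);tiles=[]
for F in(S,D):
    u,v=map(int,px(F,p-[0,0,.04]));print(px(F,p-[0,0,.0554]),px(F,[.5774,.0683,.05]),(u,v))
    tiles.append(cv2.resize(F["frame"][v-40:v+40,u-33:u+33],(396,480),interpolation=cv2.INTER_CUBIC))
cv2.imwrite("pics/c5.png",np.hstack(tiles)[:,:,::-1])
E
```

```text
[[0.57797275 0.06928628 0.12598793]
 [0.57784176 0.06916636 0.12599086]
 [0.57773609 0.06902536 0.12594929]] [ 0.25764534 -0.20297919  0.29269719] 17.218181957659034
(np.float64(333.00944177945274), np.float64(205.71945601530138)) (np.float64(332.4753128575302), np.float64(212.73415074622065)) (333, 200)
(np.float64(314.63698334783396), np.float64(280.5205822254678)) (np.float64(314.9165944717944), np.float64(287.071176301123)) (314, 275)
```

View pics/c5.png

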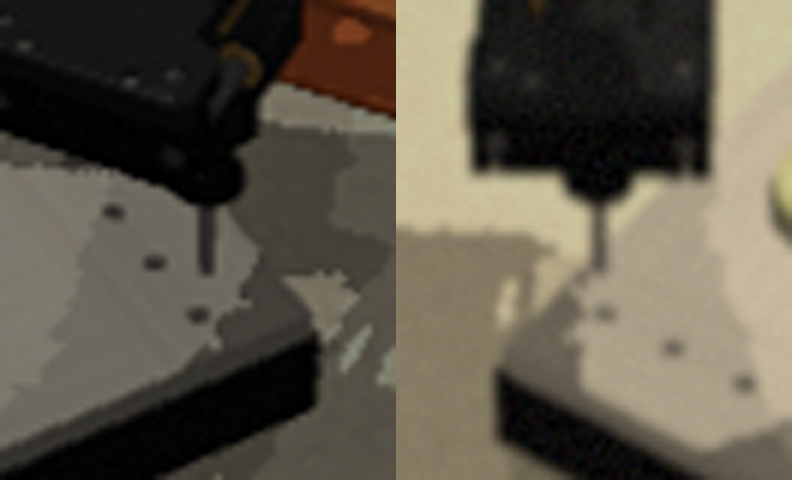

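The scene tile shows the stem tip at crop (207,272) above well D at (200,315). In the side tile the tip is at (202,270) and the well at (209,313). The tip looks about 1 mm off in +x, so I'll refine it with sub-pixel centroids.

```bash
cat > m5.py <<'E'
from h import *
import sys
from scipy.optimize import least_squares
def px(F,p):
    q=np.linalg.inv(F["M"])@np.r_[p,1];return np.array([F["cx"]+F["f"]*q[0]/-q[2],F["cy"]+F["f"]*q[1]/q[2]])
def measure(well):
    well=np.r_[well,.05];obs=[]
    for n in("scene","side"):
        F=grab(n);p=get_state()["ee_pos"];g=cv2.cvtColor(F["frame"],cv2.COLOR_RGB2GRAY).astype(float)
        # well centroid (dark weight in 7x5 window)
        w=px(F,well);u,v=np.round(w).astype(int);W=g[v-2:v+4,u-4:u+5];b=np.percentile(W,70);k=np.clip(b-W-8,0,None)
        yy,xx=np.mgrid[v-2:v+4,u-4:u+5];wc=np.array([(k*xx).sum(),(k*yy).sum()])/k.sum()
        # stem centre line: rows well above tip
        us=[]
        for h in(.008,.012,.016,.02,.024):
            q=px(F,p-[0,0,.0554-h]);u0,v0=np.round(q).astype(int);r_=g[v0,u0-4:u0+5];k=np.clip(np.median(r_)-r_-6,0,None)
            if k.sum()>0: us.append((k*np.arange(u0-4,u0+5)).sum()/k.sum()-q[0])
        print(n,"well obs-exp",np.round(wc-w,2),"stem du",np.round(us,2))
        obs.append((F,p,wc,np.median(us)))
    # well pos from two views' u ; tip xy offset from two u
    ws=least_squares(lambda x:[e for F,p,wc,d in obs for e in px(F,np.r_[x,.05])-wc],well[:2]).x
    p=np.mean([o[1] for o in obs],0)
    ts=least_squares(lambda x:[px(F,np.r_[x,q[2]-.04])[0]-px(F,q-[0,0,.04])[0]-d for F,q,wc,d in obs],p[:2]).x
    print("well",ws,"tip",ts,"tcp",p);M=T();print("move in tool mm",1000*M[:3,:3].T@np.r_[ws-ts,0],"by wrist",1000*M[:3,:3].T@np.r_[well[:2]-p[:2],0])
measure([float(a) for a in sys.argv[1:3]])
E
python3 m5.py .5774 .0683
```

```text
scene well obs-exp [ 0.92 -0.16] stem du [0.85 0.83 0.84 0.81 0.77]
side well obs-exp [-1.24 -0.3 ] stem du [-0.17  0.05  0.03 -0.15 -0.34]
well [0.5795962  0.06875766] tip [0.57732728 0.07265795] tcp [0.57754365 0.06882511 0.12583584]
move in tool mm [-1.88199937e+00 -4.10101038e+00  5.50920075e-04] by wrist [ 1.93644231e-01 -5.08797109e-01 -2.23759475e-04]
```

The two fixed views are nearly parallel, so they are poorly conditioned in y, and the shadow edge biases the centroid. The wrist measurements agree with each other to 0.5 mm, so I trust those and feel for the well.

>>> carry_out([
  {"x": 0.2, "y": -0.5, "z": 9, "rx": 0, "ry": 0, "rz": 0, "gripper": 10},
  {"x": 0, "y": 0, "z": 8, "rx": 0, "ry": 0, "rz": 0, "gripper": 10},
  {"x": 0, "y": 0, "z": 2, "rx": 0, "ry": 0, "rz": 0, "gripper": 10},
  {"x": 0, "y": 0, "z": 2, "rx": 0, "ry": 0, "rz": 0, "gripper": 10},
  {"x": 0, "y": 0, "z": 2, "rx": 0, "ry": 0, "rz": 0, "gripper": 10},
  {"x": 0, "y": 0, "z": 0, "rx": 0, "ry": 0, "rz": 0, "gripper": 10},
])

```text
time_s: 12.6
ee_pos: [0.5771, 0.0678, 0.1022]
eef_rot: [-3.142, -0.0, -3.046]
ft_force: [0.4, -0.9, 0.2]
grip_width: 0.197
grip_force: 35.0
```

```bash
python3 - <<'E'
from h import *
s=get_state();print(s["ee_pos"],s["ft_force"],s["torque"])
E
```

```text
[0.57706013 0.0677735  0.10220252] [ 0.38640605 -0.89963031  0.24196549] [-0.01887834 -0.01014939 -0.02091205]
```

The tip is 3 mm below the mouth with no force, so it is in. On to the plug depth.

>>> carry_out([
  {"x": 0, "y": 0, "z": 4, "rx": 0, "ry": 0, "rz": 0, "gripper": 10},
  {"x": 0, "y": 0, "z": 4, "rx": 0, "ry": 0, "rz": 0, "gripper": 10},
  {"x": 0, "y": 0, "z": 3, "rx": 0, "ry": 0, "rz": 0, "gripper": 10},
  {"x": 0, "y": 0, "z": 3, "rx": 0, "ry": 0, "rz": 0, "gripper": 10},
  {"x": 0, "y": 0, "z": 0, "rx": 0, "ry": 0, "rz": 0, "gripper": 10},
])

```text
time_s: 13.1
ee_pos: [0.5768, 0.0677, 0.0878]
eef_rot: [-3.141, -0.001, -3.046]
ft_force: [-0.1, 0.3, -0.2]
grip_width: 0.198
grip_force: 35.0
```

>>> carry_out([
  {"x": 0, "y": 0, "z": 2, "rx": 0, "ry": 0, "rz": 0, "gripper": 10},
  {"x": 0, "y": 0, "z": 2, "rx": 0, "ry": 0, "rz": 0, "gripper": 10},
  {"x": 0, "y": 0, "z": 0, "rx": 0, "ry": 0, "rz": 0, "gripper": 10},
])

```text
time_s: 13.4
ee_pos: [0.5774, 0.0679, 0.085]
eef_rot: [-3.141, 0.001, -3.045]
ft_force: [-0.8, -0.4, 3.7]
grip_width: 0.197
grip_force: 35.0
```

>>> carry_out([
  {"x": 0, "y": 0, "z": 1, "rx": 0, "ry": 0, "rz": 0, "gripper": 10},
  {"x": 0, "y": 0, "z": 0, "rx": 0, "ry": 0, "rz": 0, "gripper": 10},
])

```text
time_s: 13.6
ee_pos: [0.5776, 0.0679, 0.0848]
eef_rot: [-3.141, 0.001, -3.045]
ft_force: [-2.1, 0.6, 6.7]
grip_width: 0.197
grip_force: 35.0
```

D is blocked: it stops at 20 mm with force rising. Next well C, at tool (+24.9,+16.3).

>>> carry_out([
  {"x": 0, "y": 0, "z": -10, "rx": 0, "ry": 0, "rz": 0, "gripper": 10},
  {"x": 0, "y": 0, "z": -15, "rx": 0, "ry": 0, "rz": 0, "gripper": 10},
  {"x": 0, "y": 0, "z": -8, "rx": 0, "ry": 0, "rz": 0, "gripper": 10},
  {"x": 12.5, "y": 8.2, "z": 0, "rx": 0, "ry": 0, "rz": 0, "gripper": 10},
  {"x": 12.5, "y": 8.2, "z": 0, "rx": 0, "ry": 0, "rz": 0, "gripper": 10},
  {"x": 0, "y": 0, "z": 0, "rx": 0, "ry": 0, "rz": 0, "gripper": 10},
  {"x": 0, "y": 0, "z": 0, "rx": 0, "ry": 0, "rz": 0, "gripper": 10},
  {"x": 0, "y": 0, "z": 0, "rx": 0, "ry": 0, "rz": 0, "gripper": 10},
])

```text
time_s: 14.4
ee_pos: [0.5509, 0.0818, 0.1164]
eef_rot: [-3.141, 0.0, -3.045]
ft_force: [-0.0, -0.4, -0.9]
grip_width: 0.2
grip_force: 35.0
```

```bash
python3 - <<'E'
from h import *
for i in range(3):
    s=get_state();print(s["ee_pos"],s["ft_force"][2],delta([.5510,.0819,.1018]));r_=grab("wrist")
E
```

```text
[0.55092666 0.08183732 0.11640516] -0.9091996632548962 ('shift', array([-0.1,  0.1, 14.6]))
[0.55097502 0.08173698 0.11635705] -0.22920723614253163 ('shift', array([-0. ,  0.2, 14.6]))
[0.55097493 0.08170177 0.11630588] 0.24454604487175913 ('shift', array([-0. ,  0.2, 14.5]))
```

Aligned. Down to 17 mm depth, then feel.

>>> carry_out([
  {"x": 0, "y": 0, "z": 8, "rx": 0, "ry": 0, "rz": 0, "gripper": 10},
  {"x": 0, "y": 0, "z": 2, "rx": 0, "ry": 0, "rz": 0, "gripper": 10},
  {"x": 0, "y": 0, "z": 2, "rx": 0, "ry": 0, "rz": 0, "gripper": 10},
  {"x": 0, "y": 0, "z": 2, "rx": 0, "ry": 0, "rz": 0, "gripper": 10},
  {"x": 0, "y": 0, "z": 0, "rx": 0, "ry": 0, "rz": 0, "gripper": 10},
])

```text
time_s: 15.05
ee_pos: [0.5505, 0.0817, 0.1021]
eef_rot: [-3.141, -0.001, -3.046]
ft_force: [1.5, 0.5, 0.0]
grip_width: 0.197
grip_force: 35.0
```

>>> carry_out([
  {"x": 0, "y": 0, "z": 5, "rx": 0, "ry": 0, "rz": 0, "gripper": 10},
  {"x": 0, "y": 0, "z": 4, "rx": 0, "ry": 0, "rz": 0, "gripper": 10},
  {"x": 0, "y": 0, "z": 4, "rx": 0, "ry": 0, "rz": 0, "gripper": 10},
  {"x": 0, "y": 0, "z": 2, "rx": 0, "ry": 0, "rz": 0, "gripper": 10},
  {"x": 0, "y": 0, "z": 2, "rx": 0, "ry": 0, "rz": 0, "gripper": 10},
  {"x": 0, "y": 0, "z": 2, "rx": 0, "ry": 0, "rz": 0, "gripper": 10},
  {"x": 0, "y": 0, "z": 0, "rx": 0, "ry": 0, "rz": 0, "gripper": 10},
])

```text
time_s: 15.75
ee_pos: [0.5506, 0.0817, 0.0832]
eef_rot: [-3.141, -0.0, -3.046]
ft_force: [0.3, -0.1, -0.6]
grip_width: 0.195
grip_force: 35.0
```

Past 20 mm with no force, so C looks open. Continuing.

>>> carry_out([
  {"x": 0, "y": 0, "z": 2, "rx": 0, "ry": 0, "rz": 0, "gripper": 10},
  {"x": 0, "y": 0, "z": 2, "rx": 0, "ry": 0, "rz": 0, "gripper": 10},
  {"x": 0, "y": 0, "z": 0, "rx": 0, "ry": 0, "rz": 0, "gripper": 10},
])

```text
time_s: 16.05
ee_pos: [0.5506, 0.0817, 0.0792]
eef_rot: [-3.141, -0.0, -3.046]
ft_force: [-0.4, -0.5, -0.0]
grip_width: 0.193
grip_force: 35.0
```

>>> carry_out([
  {"x": 0, "y": 0, "z": 3, "rx": 0, "ry": 0, "rz": 0, "gripper": 10},
  {"x": 0, "y": 0, "z": 3, "rx": 0, "ry": 0, "rz": 0, "gripper": 10},
  {"x": 0, "y": 0, "z": 3, "rx": 0, "ry": 0, "rz": 0, "gripper": 10},
  {"x": 0, "y": 0, "z": 0, "rx": 0, "ry": 0, "rz": 0, "gripper": 10},
])

```text
time_s: 16.45
ee_pos: [0.5504, 0.0816, 0.0698]
eef_rot: [-3.141, -0.001, -3.046]
ft_force: [-0.3, 0.4, -0.8]
grip_width: 0.192
grip_force: 35.0
```

>>> carry_out([
  {"x": 0, "y": 0, "z": 3, "rx": 0, "ry": 0, "rz": 0, "gripper": 10},
  {"x": 0, "y": 0, "z": 2, "rx": 0, "ry": 0, "rz": 0, "gripper": 10},
  {"x": 0, "y": 0, "z": 2, "rx": 0, "ry": 0, "rz": 0, "gripper": 10},
  {"x": 0, "y": 0, "z": 1.5, "rx": 0, "ry": 0, "rz": 0, "gripper": 10},
  {"x": 0, "y": 0, "z": 0, "rx": 0, "ry": 0, "rz": 0, "gripper": 10},
])

```text
time_s: 16.95
ee_pos: [0.5506, 0.0817, 0.0617]
eef_rot: [-3.141, -0.0, -3.046]
ft_force: [-0.0, 0.1, 0.0]
grip_width: 0.198
grip_force: 35.0
```

>>> carry_out([
  {"x": 0, "y": 0, "z": 1, "rx": 0, "ry": 0, "rz": 0, "gripper": 10},
  {"x": 0, "y": 0, "z": 0, "rx": 0, "ry": 0, "rz": 0, "gripper": 10},
  {"x": 0, "y": 0, "z": 0, "rx": 0, "ry": 0, "rz": 0, "gripper": 10},
])

```text
time_s: 17.25
ee_pos: [0.5507, 0.0818, 0.0613]
eef_rot: [3.142, 0.0, -3.045]
ft_force: [-1.7, -0.7, 3.4]
grip_width: 0.196
grip_force: 35.0
```

Contact at z=0.0613: that is collar on the warmer, expected at 0.061. I'll press a little, release slowly, and go straight up.

>>> carry_out([
  {"x": 0, "y": 0, "z": 1, "rx": 0, "ry": 0, "rz": 0, "gripper": 10},
  {"x": 0, "y": 0, "z": 0.5, "rx": 0, "ry": 0, "rz": 0, "gripper": 10},
  {"x": 0, "y": 0, "z": 0, "rx": 0, "ry": 0, "rz": 0, "gripper": 10},
])

```text
time_s: 17.55
ee_pos: [0.5508, 0.0818, 0.0613]
eef_rot: [-3.141, 0.001, -3.045]
ft_force: [-5.2, 0.6, 11.6]
grip_width: 0.197
grip_force: 35.0
```

>>> carry_out([
  {"x": 0, "y": 0, "z": -1.5, "rx": 0, "ry": 0, "rz": 0, "gripper": 10},
  {"x": 0, "y": 0, "z": 0, "rx": 0, "ry": 0, "rz": 0, "gripper": 50},
  {"x": 0, "y": 0, "z": 0, "rx": 0, "ry": 0, "rz": 0, "gripper": 50},
  {"x": 0, "y": 0, "z": 0, "rx": 0, "ry": 0, "rz": 0, "gripper": 50},
  {"x": 0, "y": 0, "z": -20, "rx": 0, "ry": 0, "rz": 0, "gripper": 50},
  {"x": 0, "y": 0, "z": -40, "rx": 0, "ry": 0, "rz": 0, "gripper": 50},
  {"x": 0, "y": 0, "z": -45, "rx": 0, "ry": 0, "rz": 0, "gripper": 50},
  {"x": 0, "y": 0, "z": -45, "rx": 0, "ry": 0, "rz": 0, "gripper": 50},
  {"x": 0, "y": 0, "z": 0, "rx": 0, "ry": 0, "rz": 0, "gripper": 50},
  {"x": 0, "y": 0, "z": 0, "rx": 0, "ry": 0, "rz": 0, "gripper": 50},
])

```text
time_s: 18.55
ee_pos: [0.551, 0.082, 0.2119]
eef_rot: [3.14, 0.002, -3.046]
ft_force: [-1.0, 0.3, 0.4]
grip_width: 0.574
grip_force: 0.0
```

```bash
python3 - <<'E'
from h import *
print(get_state()["ee_pos"],get_state()["ft_force"])
f=grab("wrist");D=grab("side");S=grab("scene")
for n,F in(("w",f),("D",D),("S",S)):
    c=cloud(F);m=(np.hypot(c[...,0]-.551,c[...,1]-.082)<.02)&(c[...,2]>.09)&(c[...,2]<.12);p=c[m]
    print(n,"handle top",len(p),p[:,2].max() if len(p) else 0,np.median(p,0) if len(p) else 0)
    m=(np.hypot(c[...,0]-.492,c[...,1]-.001)<.025);print(" dish top",np.median(c[m],0) if m.any() else 0)
t=[cv2.resize(F["frame"][v-50:v+50,u-66:u+66],(396,300),interpolation=cv2.INTER_CUBIC) for F,u,v in((S,300,210),(D,345,285))]
w=cv2.resize(f["frame"],(400,300))
cv2.imwrite("pics/c6.png",np.vstack([np.hstack(t),np.hstack([w,np.zeros((300,392,3),np.uint8)])])[:,:,::-1])
E
```

```text
[0.55097019 0.08202788 0.21186158] [-1.00168949  0.26337649  0.39529335]
w handle top 528 0.10179539789964032 [0.55092419 0.08149609 0.09943897]
 dish top [0.4915405  0.00100865 0.06265608]
D handle top 65 0.10382500445796705 [0.55132907 0.08633881 0.09919687]
 dish top [0.49176406 0.00157602 0.06388687]
S handle top 78 0.10651936550250851 [0.55439665 0.07867341 0.10112442]
 dish top [4.92588445e-01 3.87771563e-04 6.57013108e-02]
```

View pics/c6.png

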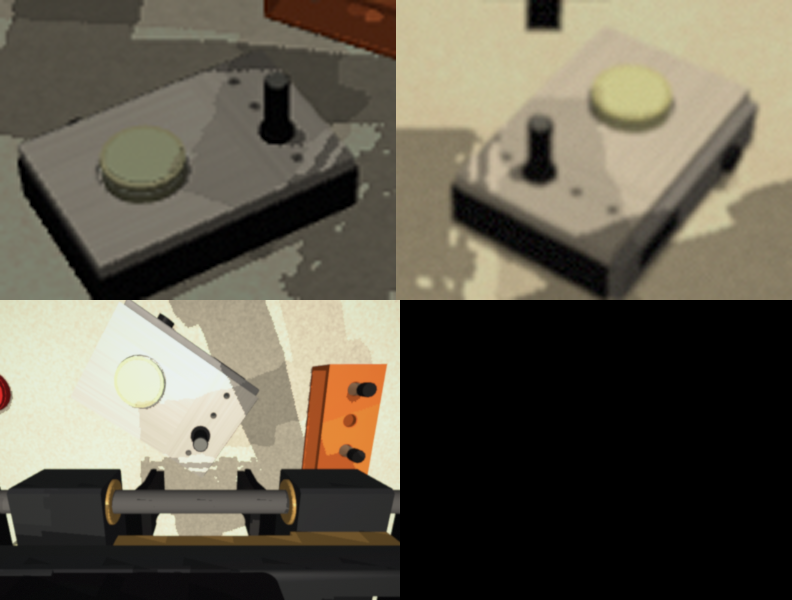

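The views show the thermometer upright in well C, collar on the warmer (scene crop (276,130)), handle top at 0.0994 m against 0.100 expected. The dish lies flat in the recess at (143,160), and the gripper is clear and open.

```bash
python3 -c "
from rig import r
print(r.sign_off())"
```

```text
the job is handed in; nothing more can be done
None
```

The job is handed in at about 18.6 s of the 64 s limit: the small dish lies flat in the warmer's recess, and the thermometer is fully home in the open third well with its collar down. Both are released; I touched nothing else, and the fourth well, tried first, was blocked at 20 mm.

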